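# Open the child-resistant descaler tub

## Robot

A 7-joint arm with a two-finger parallel gripper is mounted at the origin on the work surface. World frame = base frame: x ahead of the robot, y to its left, z up, the work surface at z = 0. Lengths are in m, angles in degrees, forces in N, time in s.
With the tool pointing down it reaches from about 0.425 to 0.875 m from the base axis. Payload 4.7 kg.
Tool frame: the origin (TCP) lies between the finger pads; the fingertips stand 22 mm ahead of it and the grasp point (between the pads) lies 3 mm ahead of it; z points along the fingers, y is the line along which they close (so a half turn about z gives the same grasp; the last joint's range is limited). The gripper opens to 87 mm and grips with 3 to 60 N. Pads are 19 mm wide; open, the fingers measure 117 mm over their backs; the gripper's body (75 mm by 190 mm) begins 51 mm behind the grasp point.
Start: joints at [-72.015, 18.392, -4.016, 83.108, 1.295, 78.541, -3.26], TCP at [0.192, 0.621, 0.245] pointing down, gripper open.
Joint ranges: [-163.93, 163.93], [-17.29, 119.83], [-79.2, 71.16], [3.27, 140.29], [-89.18, 269.18], [5.43, 117.66], [-154.24, 154.24]. Speed limits (degrees/s): [147.25, 147.25, 180, 180, 180, 180, 180].

## Interface

Orientations are given as [roll, pitch, yaw] about the fixed x, y, z axes, in that order (R = Rz(yaw) Ry(pitch) Rx(roll)).
In Python, from cell import env gives the robot as it stands.
- The arm moves only by the tool drive_tool, never from a script. Its argument "moves" is a list of rows, each a list of 3 entries, a list of its own where there are three numbers: the shift along the tool's x, y, z in mm, then the turn, a rotation vector about the tool's x, y, z in rad, then the closure, from 0 (fully open) to 1 (shut). In form: [[[x, y, z], [wx, wy, wz], jaw], ...]. A call has 1 to 12 rows; each row shifts and turns the commanded pose from where the row before left it, along the tool's axes as they then stand; what a row does not reach is not made up. A row lasts 1/12 s, in which the tool goes at most 41.7 mm and 7.16 degrees, less where a joint would pass 70% of its speed; a pose out of reach is approached as far as the arm can. A call with a gripper value outside its range is refused whole. The fingers move at their own pace and stop on an object; "newtons" is the grip in N (left out, the last holds). Time passes only in rows, so rows that do not move let the fingers close. It gives the time, the measured TCP pose, the force, the opening and the grip force at its end, in the units of the state.
- env.get_obs(): the state, without advancing time (a new reading comes with each control period).
- env.read_camera(name): name is "scene" or "top" or "wrist"; returns (picture, depth): 480x640x3 uint8, blue, green, red; 480x640 float32, m along the optical axis (not along the pixel's ray), 0 where there is no reading.
- env.get_calibration(name): a dict with "fx", "fy", "cx", "cy" (pixels), "T" (4x4, takes a point from camera to world coordinates). Camera axes: x right, y down, z forward; pixel columns grow to the right and rows downward; lengths in m; the calibration is good to about 2 mm. A picture is of the moment at which its call begins: read the wrist's pose just before it. get_calibration takes no time and is no camera call; for the wrist camera it gives the pose at the moment of the call.
- env.sign_off(): hands the job in; it is judged then, once.
The state is a dict: "time_s": time; "qpos": joint angles; "joint_velocities": joint speeds; "effort": joint torques, N m; "tool_pos": TCP position; "tool_rot": TCP orientation; "force": force on the tool from outside, world axes, zero at the start; "wrist_torque": the same for the moment, N m; "grip_width": finger opening in m; "grasp_force": force on a finger pad.
Only numpy, scipy, OpenCV 4.12 (cv2) and the standard library are available. Lean on these libraries where they do the work, as an engineer would, in place of code of your own. Each camera call takes 0.05 s, during which the arm holds its last target. There are 200 camera calls.

## Task

Lift the square descaler tub, cap still locked on, out of the rack over its front rail and stand it fully down in the square holder. Then press its child-resistant cap down hard while turning it anticlockwise until it comes free, and set the cap right way up on the floor of the shallow dish, not letting go until it is down. Leave the opened tub standing in the holder, never tip it over, and do not shift or knock over the glass jar or the round bottle, nor turn the valve knob.

Things in the scene. Friction and masses are not known exactly. Their poses are not given: they have to be found in the camera images.
- rack: Low white fixed rack, 120 deep (x), 345 wide (y). Origin: centre of its underside; its -x side, the front, faces the robot. Board 35 mm above the tiles; along the front edge a steel retaining rail, 8 thick, top 75 mm above the tiles (40 above the board); side walls 60 high, back 90. Tub, jar and bottle stand on it 110 mm apart in y, in any order.
- tub: White plastic tub, 72 x 72 square, body 94 high (flat shoulder), neck and cap above it; 163 high with the cap on; loose, about 0.45 kg (0.35 to 0.6). Origin: centre of its underside, z up, x and y square to its sides. The tub can be lifted by its locked cap.
- cap: Grey stepped child-resistant cap, loose, about 60 g, 61 high. Origin: centre of its underside (skirt's lower edge), z up. Round skirt 66 in diameter from 0 to 31 mm above the origin, its top a flat ledge; above it a ribbed round grip drum 48 in diameter from 31 to 61 mm. Locked, its origin is 102 mm above the tub's origin and its x axis along the tub's.
- cap_top (a point): Centre of the drum's top, 61 mm above the cap's origin. Cap action: a spring pushes up with 10 N. Pressed 4 mm (14 N) its lugs pass the stops, at 8 mm (17 N) it bottoms. Press 5 to 7 mm and, keeping it down, turn anticlockwise seen from above: free from 45 degrees, hard stop at 80, relative to the tub; then it lifts straight off. Unpressed it turns 5 degrees at most.
- holder: Fixed dark steel square holder, 96 x 96, 20 high, walls 6: inside 84 x 84, so the tub has 6 mm play each side, and keeps it from turning by more than about 10 degrees. Origin: centre of underside, x and y square to its sides. The tub fits in any of its four quarter turns.
- holder_in (a point): Centre of the holder's inner floor, about 6 mm above the tiles.
- dish: Fixed shallow rectangular dish (scrub pad holder of hard plastic), outside 122 (x) x 112 (y) x 24 high, walls 5. Origin: centre of underside, axes along its sides.
- dish_in (a point): Centre of the dish's inner floor, about 5 mm above the tiles.
- jar: Empty glass jar, open, 68 in diameter, 115 high, stands in the rack. Origin: centre of underside. Leave alone.
- bottle: Round white bottle, 62 in diameter, 165 high with a plain narrow cap, stands in the rack. Origin: centre of underside. Leave alone.
- valve: Chrome shutoff valve fixed to the tiles between holder and dish, 97 high, within 30 mm of its axis except for its knob. Origin: centre of its foot.
- valve_knob (a joint): Turn of the valve's knob (44 in diameter, facing the robot, centre 82 mm above the tiles, reaching 46 mm in front of the valve's axis), 0 at the start, rad. Leave alone.
Things that resemble listed ones, but are neither listed nor needed, are in the scene too. There is more than one size of the cap; the job needs the middle-sized. Several things have the shape of the holder; the one meant has the colours described above.

How it is judged (in metres and radians):
On the way, in this order (a step that is already met when the one before it is completed fails the run):
1. the tub stands fully down in the holder with its cap still locked on (horizontal distance between tub and holder_in below 0.012 m and z of tub in the frame of holder_in below 0.004 m and angle between tub's own z axis and vertical below 0.06 rad and z of cap in the frame of tub below 0.106 m and angle between the x axis of cap and the x axis of tub, either way round below 0.25 rad), for 0.1 s.
2. the cap, still on the mouth, is pressed and turned at least 40 degrees (horizontal distance between tub and holder_in below 0.012 m and z of tub in the frame of holder_in below 0.004 m and angle between tub's own z axis and vertical below 0.06 rad and z of cap in the frame of tub below 0.106 m and angle between the x axis of cap and the x axis of tub, either way round above 0.7 rad), for 0.05 s.
3. the cap is lowered to within 10 mm of the dish's floor while still held (x of cap in the frame of dish_in between -0.028 and 0.028 m and y of cap in the frame of dish_in between -0.024 and 0.024 m and z of cap in the frame of dish_in below 0.01 m and contact force between the fingers and cap above 0.5 N), for 0.05 s.
At the end, for the whole second after the job is handed in: The tub stands upright (within 0.06 rad) in the holder, within 12 mm of its centre and 4 mm of its floor; the cap lies at rest right way up (within 0.08 rad) flat inside the dish, within 4 mm of its floor; nothing moves (horizontal distance between tub and holder_in below 0.012 m and z of tub in the frame of holder_in below 0.004 m and angle between tub's own z axis and vertical below 0.06 rad and x of cap in the frame of dish_in between -0.028 and 0.028 m and y of cap in the frame of dish_in between -0.024 and 0.024 m and z of cap in the frame of dish_in below 0.004 m and angle between cap's own z axis and vertical below 0.08 rad and linear speed of each of cap, tub below 0.02 m/s); the robot touches nothing.
It fails at once if the jar shifted by over 30 mm or tipped (distance of jar from where it was at the start of the episode above 0.03 m or angle between jar's own z axis and vertical above 0.3 rad).
It fails at once if the bottle shifted by over 30 mm or tipped (distance of bottle from where it was at the start of the episode above 0.03 m or angle between bottle's own z axis and vertical above 0.3 rad).
It fails at once if the valve knob turned by over 0.25 rad (value of joint valve_knob above 0.25 rad or value of joint valve_knob below -0.25 rad).
It fails at once if the tub tipped over by more than 0.6 rad (angle between tub's own z axis and vertical above 0.6 rad).
It also fails if it takes over 54 s, if anything falls off the work surface, if the arm or the gripper's body presses on something with over 40 N, if the wrist force passes 120 N, or if a joint passes its speed limit or range.

## Working session

There is one attempt and no reset: what is moved stays moved. The work goes in short steps, Python scripts to look and compute and a tool call to move; the robot and the scene stay as the last step left them, time stands still between calls to the robot, and variables do not carry over. Pictures are saved under pics/ and viewed, at most 10 in all, crops included, and the job is handed in when it is done.

Besides the shell and the picture viewer there is one more tool, called after ">>>" as name([rows], argument=value, ...), one row to a line, values as JSON. drive_tool: Moves the arm, as the interface text tells. Its arguments: {"type":"object","properties":{"moves":{"type":"array"},"newtons":{"type":"number"}},"required":["moves"]}

```bash
mkdir -p pics; ls; python3 - <<'E'
from cell import env
import cv2,numpy as np
o=env.get_obs();print({k:np.round(v,3).tolist() for k,v in o.items()})
for n in ["scene","top"]:
    p,d=env.read_camera(n);cv2.imwrite(f"pics/{n}0.png",p);np.save(f"pics/{n}0.npy",d)
    c=env.get_calibration(n);print(n,c["fx"],c["cx"],c["cy"],np.round(c["T"],3).tolist())
E
```

```text
pics
{'time_s': 0.0, 'qpos': [-72.015, 18.44, -4.015, 83.175, 1.297, 78.539, -3.26], 'joint_velocities': [0.037, 0.055, -0.031, 0.02, -0.082, 0.066, -0.01], 'effort': [-0.0, -49.128, -0.404, -31.254, -0.064, 0.044, 0.0], 'tool_pos': [0.192, 0.621, 0.243], 'tool_rot': [-179.892, 0.008, 162.824], 'force': [0.318, 0.145, -0.219], 'wrist_torque': [0.003, 0.014, 0.034], 'grasp_force': 0.0, 'grip_width': 0.087}
scene 460.9576549576921 311.27808255834066 240.791075290105 [[-0.047, 0.646, -0.762, 1.314], [0.999, 0.014, -0.049, 0.074], [-0.021, -0.763, -0.646, 0.806], [0.0, 0.0, 0.0, 1.0]]
top 468.4349311915719 309.5526962824902 246.8849033031834 [[-0.057, -0.977, 0.206, 0.323], [-0.998, 0.055, -0.016, 0.015], [0.004, -0.206, -0.978, 1.033], [0.0, 0.0, 0.0, 1.0]]
```

View pics/scene0.png

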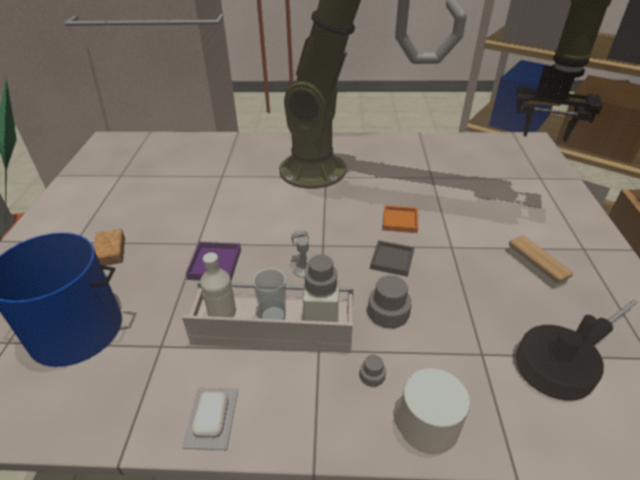

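View pics/top0.png

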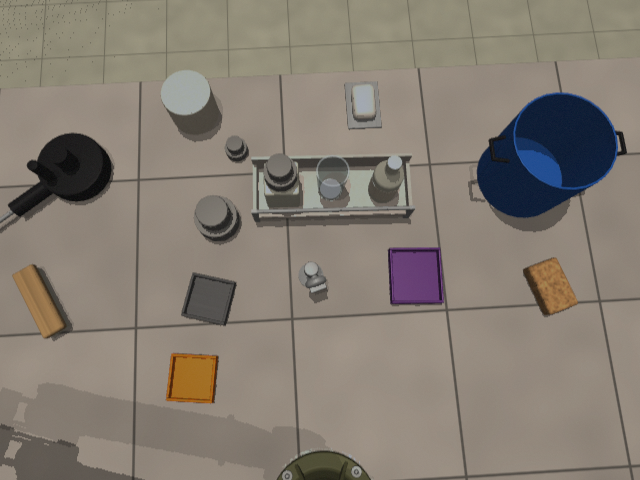

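The scene holds these candidates (pixels in the top picture):
- **Caps:** the middle one is on the tub at (281,165), a large decoy is at (215,213) and a small decoy at (235,147).
- **Holders:** the dark steel one is at (209,299), and an orange decoy is at (192,378).
- **Dish:** purple, at (415,276).
- **Valve:** at (312,278).
- **Rack, left to right:** tub, jar (333,178), bottle (388,178).

Next I'll measure these from depth.

```bash
cat > h.py <<'E'
import numpy as np,cv2
from cell import env
def cloud(d,c,T=None):
    T=np.array(c["T"]) if T is None else T
    v,u=np.mgrid[:480,:640]
    P=np.stack([(u-c["cx"])/c["fx"]*d,(v-c["cy"])/c["fy"]*d,d],-1)
    W=P@T[:3,:3].T+T[:3,3]; W[d<=0]=np.nan
    return W
def fit(W,box,z0,z1):
    u0,v0,u1,v1=box; w=W[v0:v1,u0:u1].reshape(-1,3); w=w[(w[:,2]>z0)&(w[:,2]<z1)]
    (c,s,a)=cv2.minAreaRect((w[:,:2]*1000).astype(np.float32)); (cc,r)=cv2.minEnclosingCircle((w[:,:2]*1000).astype(np.float32))
    return f"n={len(w)} rect c={np.round(c,1)} size={np.round(s,1)} ang={a:.1f} circ={np.round(cc,1)} r={r:.1f} zmed={np.median(w[:,2]):.4f}"
E
python3 - <<'E'
from h import *
import cv2
for n in ["top","scene"]:
    W=cloud(np.load(f"pics/{n}0.npy"),env.get_calibration(n))
    B=dict(top=dict(tile=(120,230,160,300),cap=(255,145,305,200),shoulder=(255,145,305,212),rack=(245,145,420,225),holder=(175,265,245,330),dish=(380,240,450,312),valve=(292,252,335,300),jar=(310,145,355,205),bottle=(360,145,408,205)),
     scene=dict(tile=(400,120,480,160),cap=(300,250,342,300),shoulder=(298,280,345,325),rack=(180,280,362,350),holder=(362,235,422,280),dish=(180,235,248,285),valve=(285,222,316,280),jar=(250,265,292,325),bottle=(195,245,240,320)))[n]
    Z=dict(tile=(-.02,.02),cap=(.185,.21),shoulder=(.12,.135),rack=(.05,.1),holder=(.013,.03),dish=(.015,.032),valve=(.06,.12),jar=(.14,.16),bottle=(.12,.21))
    for k,b in B.items():
        try: print(n,k,fit(W,b,*Z[k]))
        except Exception as e: print(n,k,'none')
ims=[cv2.resize(cv2.imread("pics/top0.png")[a:b,c:d],(400,300),interpolation=3) for a,b,c,d in[(145,229,246,358),(258,342,160,272)]]
cv2.imwrite("pics/crop1.png",np.hstack(ims))
E
```

```text
top tile n=2785 rect c=[522.7 379.4] size=[162.8  90.5] ang=0.8 circ=[522.3 378.8] r=91.9 zmed=0.0017
top cap n=534 rect c=[660.   50.1] size=[46.9 47.4] ang=44.7 circ=[660.4  50.2] r=24.5 zmed=0.1991
top shoulder n=337 rect c=[659.9  49.8] size=[71.  71.6] ang=88.9 circ=[660.5  49.9] r=47.8 zmed=0.1287
top rack n=2857 rect c=[661.  -56.6] size=[347.9 122.5] ang=88.3 circ=[656.9 -56.5] r=182.7 zmed=0.0754
top holder n=528 rect c=[437.1 224.2] size=[96.8 96. ] ang=74.3 circ=[436.7 224.2] r=66.6 zmed=0.0207
top dish n=623 rect c=[ 461.9 -229.5] size=[113.9 122. ] ang=86.9 circ=[ 461.5 -228.6] r=81.0 zmed=0.0243
top valve n=443 rect c=[461.5  -4.5] size=[60.8 42.9] ang=19.3 circ=[460.1  -4.9] r=32.0 zmed=0.0964
top jar n=306 rect c=[661.6 -54.1] size=[66.4 66.8] ang=89.1 circ=[662.4 -54.5] r=34.4 zmed=0.1499
top bottle n=838 rect c=[ 649.7 -165.9] size=[60.9 53.9] ang=66.0 circ=[ 652.1 -167.5] r=31.0 zmed=0.1534
scene tile n=2229 rect c=[-171.9  448.6] size=[305.9 214.6] ang=89.1 circ=[-171.9  448.6] r=183.9 zmed=0.0010
scene cap n=448 rect c=[660.8  49.7] size=[49.4 46.8] ang=2.0 circ=[660.6  48.9] r=25.4 zmed=0.1984
scene shoulder n=390 rect c=[669.   48.5] size=[59.9 70.7] ang=0.3 circ=[667.2  49.2] r=44.6 zmed=0.1284
scene rack n=4321 rect c=[660.7 -58.3] size=[349.9 123.7] ang=88.5 circ=[659.9 -58.5] r=183.2 zmed=0.0748
scene holder n=374 rect c=[436.2 223. ] size=[ 96.2 100.2] ang=74.4 circ=[435.6 223.2] r=67.6 zmed=0.0197
scene dish n=425 rect c=[ 461.1 -230.7] size=[113.5 127. ] ang=87.6 circ=[ 460.9 -231.4] r=81.5 zmed=0.0226
scene valve n=291 rect c=[464.9  -9.3] size=[55.6 41.8] ang=3.4 circ=[463.9 -11. ] r=31.7 zmed=0.0930
scene jar n=362 rect c=[662.8 -55.2] size=[69.1 64.8] ang=4.5 circ=[662.4 -55. ] r=35.0 zmed=0.1479
scene bottle n=923 rect c=[ 662.6 -167.7] size=[45.9 61.6] ang=8.6 circ=[ 655.3 -168.4] r=31.1 zmed=0.1516
```

View pics/crop1.png

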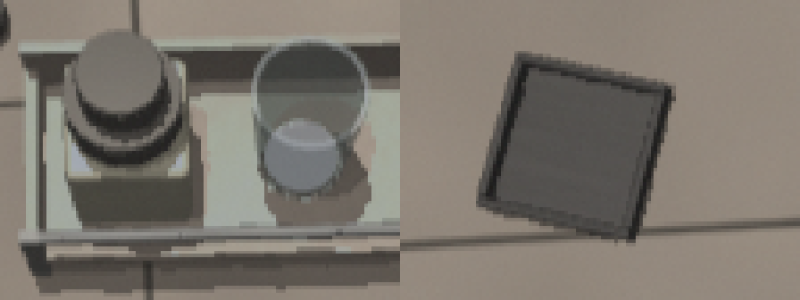

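Every size matches the description:
- **Tub:** drum 48 and shoulder 71, at (660,50), yaw about -1°.
- **Holder:** 96 square, at (437,224), yaw about -15.7°.
- **Dish:** 113 x 122, at (461,-230).

The crop confirms the tub with the stepped cap and the dark holder. Next I'll work out the first move.

```bash
cat > go.py <<'E'
import sys,numpy as np
from scipy.spatial.transform import Rotation as R
from cell import env
o=env.get_obs(); p=np.array(o["tool_pos"])*1000; Rm=R.from_euler("xyz",o["tool_rot"],degrees=True)
t=np.array([float(a) for a in sys.argv[1:4]]); yaw=float(sys.argv[4])
print("t",o["time_s"],"pos",p.round(1),"rpy",np.round(o["tool_rot"],2),"q",np.round(o["qpos"],1),"F",np.round(o["force"],1),"w",o["grip_width"],"gf",o["grasp_force"])
print("shift(tool mm)",(Rm.inv().apply(t-p)).round(1),"turn(rad)",(Rm.inv()*R.from_euler("xyz",[180,0,yaw],degrees=True)).as_rotvec().round(4))
E
python3 go.py 660 50 290 90
```

```text
t 0.1 pos [191.9 620.6 243.6] rpy [-1.7990e+02  1.0000e-02  1.6283e+02] q [-72.   18.4  -4.   83.2   1.3  78.5  -3.3] F [-0.5  0.   0.7] w 0.08708384589538401 gf 0.0
shift(tool mm) [-615.7 -407.   -45.7] turn(rad) [-1.4000e-03  1.2000e-03  1.2711e+00]
```

>>> drive_tool([
  [[-28,-18.5,-4],[0,0,0],0],
  [[-28,-18.5,-4],[0,0,0],0],
  [[-28,-18.5,-4],[0,0,0],0],
  [[-28,-18.5,-4],[0,0,0],0],
  [[-28,-18.5,-4],[0,0,0],0],
  [[-28,-18.5,-4],[0,0,0],0],
  [[-28,-18.5,-4],[0,0,0],0],
  [[-28,-18.5,-4],[0,0,0],0],
  [[-28,-18.5,-4],[0,0,0],0],
  [[-28,-18.5,-4],[0,0,0],0],
  [[-28,-18.5,-4],[0,0,0],0],
  [[-28,-18.5,-2],[0,0,0],0],
])

```text
time_s: 1.1
tool_pos: [0.4482, 0.3082, 0.2908]
tool_rot: [180.0, 0.0, 162.8]
force: [0.1, 0.5, 0.9]
grip_width: 0.087
grasp_force: 0.0
```

>>> drive_tool([
  [[-28,-18.5,0],[0,0,0],0],
  [[-28,-18.5,0],[0,0,0],0],
  [[-28,-18.5,0],[0,0,0],0],
  [[-28,-18.5,0],[0,0,0],0],
  [[-28,-18.5,0],[0,0,0],0],
  [[-28,-18.5,0],[0,0,0],0],
  [[-28,-18.5,0],[0,0,0],0],
  [[-28,-18.5,0],[0,0,0],0],
  [[-28,-18.5,0],[0,0,0],0],
  [[-28,-18.5,0],[0,0,0],0],
  [[0,0,0],[0,0,0.12],0],
  [[0,0,0],[0,0,0.12],0],
])

```text
time_s: 2.1
tool_pos: [0.661, 0.0467, 0.2894]
tool_rot: [-179.9, -0.0, 148.5]
force: [-0.3, 1.0, -0.1]
grip_width: 0.0872
grasp_force: 0.0
```

>>> drive_tool([
  [[0,0,0],[0,0,0.12],0],
  [[0,0,0],[0,0,0.12],0],
  [[0,0,0],[0,0,0.12],0],
  [[0,0,0],[0,0,0.12],0],
  [[0,0,0],[0,0,0.12],0],
  [[0,0,0],[0,0,0.12],0],
  [[0,0,0],[0,0,0.12],0],
  [[0,0,0],[0,0,0.12],0],
  [[0,0,0],[0,0,0.07],0],
  [[0,0,0],[0,0,0],0],
])

```text
time_s: 2.93
tool_pos: [0.6601, 0.0504, 0.2899]
tool_rot: [-179.9, 0.0, 90.0]
force: [-0.8, 0.9, 0.7]
grip_width: 0.0869
grasp_force: 0.0
```

```bash
python3 go.py 660 50 240 90;python3 - <<'E'
from h import *
c=env.get_calibration("wrist");p,d=env.read_camera("wrist");cv2.imwrite("pics/w1.png",p)
W=cloud(d,c)
print(fit(W,(0,0,640,480),.185,.21))
print(np.round(c["T"],3).tolist())
E
```

```text
t 2.9333 pos [660.1  50.4 289.9] rpy [-1.7994e+02  2.0000e-02  8.9970e+01] q [-33.1  21.2  35.8  78.4 -12.3  84.3   2. ] F [-0.8  0.9  0.7] w 0.0868707366724601 gf 0.0
shift(tool mm) [-0.4 -0.  49.9] turn(rad) [-0.001   0.0003 -0.0005]
n=5022 rect c=[659.8  49.4] size=[48.1 48.7] ang=87.6 circ=[659.7  48.8] r=24.7 zmed=0.1971
[[1.0, -0.0, -0.002, 0.66], [-0.001, -0.959, -0.284, 0.128], [-0.001, 0.284, -0.959, 0.429], [0.0, 0.0, 0.0, 1.0]]
```

View pics/w1.png

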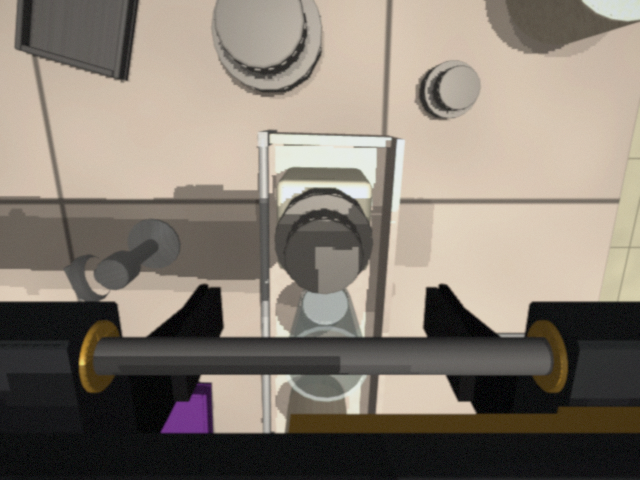

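The wrist view shows the cap drum at about (322,245), centred between the fingers, and its measured centre is (659.8,49.4). I'll descend and grip the drum just above the ledge.

>>> drive_tool([
  [[0,0,15],[0,0,0],0],
  [[0,0,15],[0,0,0],0],
  [[0,0,15],[0,0,0],0],
  [[0,0,15],[0,0,0],0],
  [[0,0,15],[0,0,0],0],
  [[0,0,10],[0,0,0],0],
  [[0,0,8],[0,0,0],0],
  [[0,0,4],[0,0,0],0],
  [[0,0,0],[0,0,0],0],
])

```text
time_s: 3.73
tool_pos: [0.66, 0.0503, 0.1928]
tool_rot: [-179.9, 0.0, 90.1]
force: [-0.3, 0.0, 0.7]
grip_width: 0.0869
grasp_force: 0.0
```

>>> drive_tool([
  [[0,0,0],[0,0,0],1],
  [[0,0,0],[0,0,0],1],
  [[0,0,0],[0,0,0],1],
  [[0,0,0],[0,0,0],1],
  [[0,0,0],[0,0,0],1],
  [[0,0,0],[0,0,0],1],
  [[0,0,0],[0,0,0],1],
  [[0,0,0],[0,0,0],1],
], newtons=55)

```text
time_s: 4.4
tool_pos: [0.6603, 0.0503, 0.1937]
tool_rot: [-180.0, -0.0, 90.1]
force: [-1.1, -0.6, 0.9]
grip_width: 0.0471
grasp_force: 55.0
```

Gripped at width 47 mm. Next, lift straight up 95 mm.

>>> drive_tool([
  [[0,0,-3],[0,0,0],1],
  [[0,0,-6],[0,0,0],1],
  [[0,0,-9],[0,0,0],1],
  [[0,0,-10],[0,0,0],1],
  [[0,0,-10],[0,0,0],1],
  [[0,0,-10],[0,0,0],1],
  [[0,0,-10],[0,0,0],1],
  [[0,0,-10],[0,0,0],1],
  [[0,0,-10],[0,0,0],1],
  [[0,0,-10],[0,0,0],1],
  [[0,0,-7],[0,0,0],1],
  [[0,0,0],[0,0,0],1],
])

```text
time_s: 5.4
tool_pos: [0.6612, 0.0501, 0.291]
tool_rot: [179.8, -0.0, 90.1]
force: [1.0, 0.6, -5.8]
grip_width: 0.0469
grasp_force: 55.0
```

```bash
python3 go.py 437 224 288 75.3;python3 - <<'E'
from h import *
W=cloud(env.read_camera("top")[1],env.get_calibration("top"))
print(fit(W,(170,100,310,230),.217,.235))
W=cloud(env.read_camera("scene")[1],env.get_calibration("scene"))
print(fit(W,(270,200,360,330),.217,.235))
print(fit(W,(250,300,420,350),.01,.06))
E
```

```text
t 5.4 pos [661.2  50.1 291. ] rpy [ 1.798e+02 -3.000e-02  9.006e+01] q [-33.1  21.1  35.8  78.3 -12.3  84.2   2.1] F [ 1.   0.6 -5.8] w 0.046885110355151575 gf 55.00015058554709
shift(tool mm) [ 174.1 -224.1    2.3] turn(rad) [ 0.0034 -0.001   0.2576]
n=0 rect c=[0. 0.] size=[0. 0.] ang=0.0 circ=[0. 0.] r=0.0 zmed=nan
n=454 rect c=[665.1  48.5] size=[69.  71.2] ang=0.1 circ=[663.7  50. ] r=47.5 zmed=0.2246
n=3899 rect c=[666.2  69.2] size=[124.5 358.1] ang=2.9 circ=[645.9  66.8] r=181.8 zmed=0.0362
  return _methods._mean(a, axis=axis, dtype=dtype,
  ret = ret.dtype.type(ret / rcount)
```

The tub is lifted: shoulder at 225 mm, so its bottom is at 131 mm, and it is level. I'll carry it over the front rail to the holder, then turn it -15°.

>>> drive_tool([
  [[5,-6,0],[0,0,0],1],
  [[10,-12,0],[0,0,0],1],
  [[15,-19,0],[0,0,0],1],
  [[18,-24,0],[0,0,0],1],
  [[20,-26,0],[0,0,0],1],
  [[20,-26,0],[0,0,0],1],
  [[20,-26,0],[0,0,0],1],
  [[20,-26,0],[0,0,0],1],
  [[18,-24,0],[0,0,0],1],
  [[15,-19,0],[0,0,0],1],
  [[9,-11,0],[0,0,0],1],
  [[4,-5,0],[0,0,0],1],
])

```text
time_s: 6.5
tool_pos: [0.433, 0.2262, 0.288]
tool_rot: [-179.9, -0.1, 90.3]
force: [0.4, 0.4, -6.0]
grip_width: 0.0472
grasp_force: 55.0
```

>>> drive_tool([
  [[0,0,0],[0,0,0.05],1],
  [[0,0,0],[0,0,0.06],1],
  [[0,0,0],[0,0,0.06],1],
  [[0,0,0],[0,0,0.06],1],
  [[0,0,0],[0,0,0.03],1],
  [[0,0,0],[0,0,0],1],
  [[0,0,0],[0,0,0],1],
  [[0,0,0],[0,0,0],1],
])

```text
time_s: 7.17
tool_pos: [0.4363, 0.2235, 0.2884]
tool_rot: [-180.0, 0.0, 75.2]
force: [-0.2, 0.6, -6.7]
grip_width: 0.0471
grasp_force: 55.0
```

```bash
python3 go.py 437 224 200 75.3;python3 - <<'E'
from h import *
p,d=env.read_camera("scene");W=cloud(d,env.get_calibration("scene"))
u0,v0,u1,v1=340,130,450,300
print("shoulder",fit(W,(u0,v0,u1,v1),.21,.235))
print("shoulder narrow",fit(W,(u0,v0,u1,v1),.219,.231))
c=env.get_calibration("wrist");pw,d=env.read_camera("wrist");W=cloud(d,c)
print("wrist shoulder",fit(W,(150,0,500,300),.215,.235))
cv2.imwrite("pics/s2.png",np.hstack([cv2.resize(p[120:300,300:480],(400,400)),cv2.resize(pw,(400,300))[:300] if 0 else cv2.resize(pw[:, 80:560],(400,400))]))
E
```

```text
t 7.1667 pos [436.3 223.5 288.4] rpy [-1.800e+02  2.000e-02  7.516e+01] q [-55.4  -3.2  24.3 102.    1.4  80.9 -46.2] F [-0.2  0.6 -6.7] w 0.047118228984091966 gf 54.99992161989212
shift(tool mm) [ 0.7  0.6 88.4] turn(rad) [-0.0001  0.0003 -0.0024]
shoulder n=412 rect c=[438.2 221.5] size=[71.6 73.2] ang=73.7 circ=[437.6 222.6] r=47.1 zmed=0.2224
shoulder narrow n=278 rect c=[437.6 221.6] size=[71.6 72.1] ang=73.7 circ=[437.6 222.6] r=47.1 zmed=0.2235
wrist shoulder n=3823 rect c=[440.8 241. ] size=[34.  72.1] ang=73.8 circ=[439.9 238.1] r=38.4 zmed=0.2220
```

View pics/s2.png

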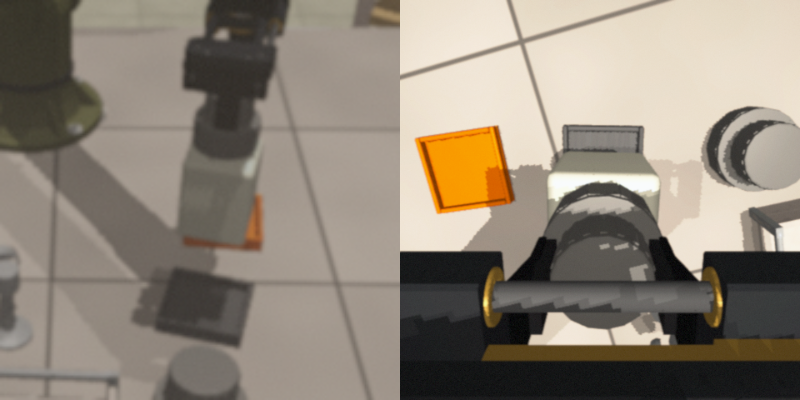

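The wrist view shows the tub square over the dark holder (590,140 in the composite). Position agrees to about 2 mm and yaw to 0.7°, so I'll lower it.

>>> drive_tool([
  [[0,0,6],[0,0,0],1],
  [[0,0,12],[0,0,0],1],
  [[0,0,15],[0,0,0],1],
  [[0,0,15],[0,0,0],1],
  [[0,0,15],[0,0,0],1],
  [[0,0,12],[0,0,0],1],
  [[0,0,10],[0,0,0],1],
  [[0,0,8],[0,0,0],1],
  [[0,0,6],[0,0,0],1],
  [[0,0,5],[0,0,0],1],
  [[0,0,4],[0,0,0],1],
  [[0,0,0],[0,0,0],1],
])

```text
time_s: 8.27
tool_pos: [0.4359, 0.224, 0.18]
tool_rot: [-180.0, 0.0, 75.2]
force: [-0.1, -1.3, -6.6]
grip_width: 0.0469
grasp_force: 55.0
```

>>> drive_tool([
  [[0,0,4],[0,0,0],1],
  [[0,0,4],[0,0,0],1],
  [[0,0,3],[0,0,0],1],
  [[0,0,2],[0,0,0],1],
  [[0,0,1],[0,0,0],1],
  [[0,0,0],[0,0,0],1],
])

```text
time_s: 8.77
tool_pos: [0.4361, 0.224, 0.1663]
tool_rot: [-180.0, 0.0, 75.2]
force: [-0.1, -0.0, -5.9]
grip_width: 0.0469
grasp_force: 55.0
```

>>> drive_tool([
  [[0,0,1],[0,0,0],1],
  [[0,0,1],[0,0,0],1],
  [[0,0,0],[0,0,0],1],
])

```text
time_s: 9.02
tool_pos: [0.4363, 0.2242, 0.1647]
tool_rot: [180.0, -0.0, 75.2]
force: [0.3, -0.4, -5.3]
grip_width: 0.0471
grasp_force: 55.0
```

>>> drive_tool([
  [[0,0,1],[0,0,0],1],
  [[0,0,0],[0,0,0],1],
  [[0,0,0],[0,0,0],1],
])

```text
time_s: 9.27
tool_pos: [0.4364, 0.2243, 0.1646]
tool_rot: [180.0, -0.1, 75.2]
force: [-3.3, -1.8, 4.0]
grip_width: 0.0471
grasp_force: 55.0
```

Contact at 164.6 mm, and the force rises from -6 to +4 N, so the tub stands on the floor. Next is a gradual press.

```bash
python3 - <<'E'
from h import *
W=cloud(env.read_camera("scene")[1],env.get_calibration("scene"))
print("shoulder",fit(W,(340,180,450,320),.09,.11))
E
```

```text
shoulder n=362 rect c=[526.9 205.1] size=[ 76.7 238. ] ang=79.1 circ=[529.1 221.6] r=120.0 zmed=0.0988
```

>>> drive_tool([
  [[0,0,0],[0,0,0],1],
  [[0,0,1],[0,0,0],1],
  [[0,0,1],[0,0,0],1],
  [[0,0,1],[0,0,0],1],
  [[0,0,1],[0,0,0],1],
  [[0,0,0],[0,0,0],1],
  [[0,0,0],[0,0,0],1],
])

```text
time_s: 9.9
tool_pos: [0.4366, 0.2244, 0.1615]
tool_rot: [180.0, -0.1, 75.2]
force: [-5.9, -2.2, 11.3]
grip_width: 0.0473
grasp_force: 55.0
```

>>> drive_tool([
  [[0,0,1],[0,0,0],1],
  [[0,0,1],[0,0,0],1],
  [[0,0,0.5],[0,0,0],1],
  [[0,0,0],[0,0,0],1],
  [[0,0,0],[0,0,0],1],
])

```text
time_s: 10.32
tool_pos: [0.4366, 0.2245, 0.1593]
tool_rot: [180.0, -0.1, 75.2]
force: [-5.6, -2.7, 14.6]
grip_width: 0.0468
grasp_force: 55.0
```

The press is 5.3 mm at about 15 N, which matches the spring. I'll add 0.7 mm and turn anticlockwise.

>>> drive_tool([
  [[0,0,0.7],[0,0,0],1],
  [[0,0,0],[0,0,-0.06],1],
  [[0,0,0],[0,0,-0.06],1],
  [[0,0,0],[0,0,-0.06],1],
  [[0,0,0],[0,0,-0.06],1],
  [[0,0,0],[0,0,0],1],
])

```text
time_s: 10.82
tool_pos: [0.4375, 0.2252, 0.1592]
tool_rot: [179.8, -0.2, 89.1]
force: [-5.1, -1.2, 14.3]
grip_width: 0.047
grasp_force: 55.0
```

>>> drive_tool([
  [[0,0,0.4],[0,0,-0.08],1],
  [[0,0,0],[0,0,-0.08],1],
  [[0,0,0],[0,0,-0.08],1],
  [[0,0,0],[0,0,-0.08],1],
  [[0,0,0],[0,0,-0.08],1],
  [[0,0,0],[0,0,0],1],
])

```text
time_s: 11.32
tool_pos: [0.4378, 0.2253, 0.159]
tool_rot: [179.7, -0.1, 112.0]
force: [-3.2, -1.5, 14.2]
grip_width: 0.0467
grasp_force: 55.0
```

```bash
python3 go.py 437 224 160 145; python3 - <<'E'
from h import *
print(np.round(env.get_obs()["wrist_torque"],2))
p,d=env.read_camera("scene");W=cloud(d,env.get_calibration("scene"))
print("shoulder",fit(W,(360,200,430,275),.09,.11))
E
```

```text
t 11.3167 pos [437.8 225.3 159. ] rpy [ 1.7973e+02 -1.1000e-01  1.1203e+02] q [-53.9   2.2  24.2 112.3  -1.1  65.4  -7.2] F [-3.2 -1.5 14.2] w 0.046728470186102725 gf 55.003756396472454
shift(tool mm) [-0.9 -1.2 -1.1] turn(rad) [ 5.100e-03 -5.000e-04 -5.754e-01]
[-0.49  0.95  0.03]
shoulder n=284 rect c=[439.8 221.5] size=[72.2 69.2] ang=74.3 circ=[439.6 223.3] r=47.2 zmed=0.0990
```

The tub yaw is still 74.3° while the tool has turned 37°, so the cap is turning on the tub. Continue.

>>> drive_tool([
  [[0,0,0.3],[0,0,-0.08],1],
  [[0,0,0],[0,0,-0.08],1],
  [[0,0,0],[0,0,-0.08],1],
  [[0,0,0],[0,0,-0.08],1],
  [[0,0,0],[0,0,-0.08],1],
  [[0,0,0],[0,0,-0.08],1],
  [[0,0,0],[0,0,-0.04],1],
  [[0,0,0],[0,0,0],1],
  [[0,0,0],[0,0,0],1],
])

```text
time_s: 12.12
tool_pos: [0.4369, 0.2256, 0.1585]
tool_rot: [179.8, -0.0, 141.7]
force: [-5.6, 0.4, 14.6]
grip_width: 0.0469
grasp_force: 55.0
```

```bash
python3 go.py 437 224 220 142; python3 - <<'E'
from h import *
print(np.round(env.get_obs()["wrist_torque"],2))
p,d=env.read_camera("scene");W=cloud(d,env.get_calibration("scene"))
print("shoulder",fit(W,(360,200,430,275),.09,.11))
E
```

```text
t 12.1167 pos [436.9 225.6 158.5] rpy [ 1.7977e+02 -3.0000e-02  1.4167e+02] q [-53.2   2.2  23.5 112.4  -1.1  65.4  22.4] F [-5.6  0.4 14.6] w 0.04690652041611052 gf 55.008066203445196
shift(tool mm) [ -1.   -1.  -61.5] turn(rad) [ 0.0041 -0.0006 -0.0057]
[-0.32  1.35  0.05]
shoulder n=291 rect c=[440.9 221.4] size=[71.9 67.5] ang=74.2 circ=[440.2 223.5] r=47.1 zmed=0.0995
```

The cap has turned 66° relative to the tub. Lift it straight, slowly at first.

>>> drive_tool([
  [[0,0,-3],[0,0,0],1],
  [[0,0,-3],[0,0,0],1],
  [[0,0,-4],[0,0,0],1],
  [[0,0,-4],[0,0,0],1],
  [[0,0,-5],[0,0,0],1],
  [[0,0,0],[0,0,0],1],
])

```text
time_s: 12.67
tool_pos: [0.4366, 0.2241, 0.1754]
tool_rot: [179.9, 0.0, 141.6]
force: [-1.2, 0.3, -0.8]
grip_width: 0.047
grasp_force: 55.0
```

The force is -0.8 N, only the cap's weight, so the cap is free. Raise further and check the tub.

>>> drive_tool([
  [[0,0,-6],[0,0,0],1],
  [[0,0,-8],[0,0,0],1],
  [[0,0,-8],[0,0,0],1],
  [[0,0,-10],[0,0,0],1],
  [[0,0,-12],[0,0,0],1],
  [[0,0,-15],[0,0,0],1],
  [[0,0,-15],[0,0,0],1],
  [[0,0,-15],[0,0,0],1],
  [[0,0,-8],[0,0,0],1],
  [[0,0,0],[0,0,0],1],
])

```text
time_s: 13.5
tool_pos: [0.4373, 0.2246, 0.2744]
tool_rot: [179.7, 0.1, 141.6]
force: [0.3, 0.2, -0.6]
grip_width: 0.047
grasp_force: 55.0
```

```bash
python3 go.py 462 -230 270 141.6; python3 - <<'E'
from h import *
p,d=env.read_camera("scene");W=cloud(d,env.get_calibration("scene"));cv2.imwrite("pics/s3.png",cv2.resize(p[100:340,160:480],(800,600)))
print("shoulder",fit(W,(360,200,430,275),.09,.11))
E
```

```text
t 13.5 pos [437.3 224.6 274.4] rpy [1.7974e+02 6.0000e-02 1.4162e+02] q [-53.9  -2.8  23.  103.3   1.1  79.   20.5] F [ 0.3  0.2 -0.6] w 0.04699939614489358 gf 55.000056847929955
shift(tool mm) [-301.6 -341.     3.2] turn(rad) [0.0045 0.0011 0.0004]
shoulder n=432 rect c=[438.7 221.7] size=[72.2 72.1] ang=73.9 circ=[437.  222.4] r=46.7 zmed=0.1001
```

View pics/s3.png

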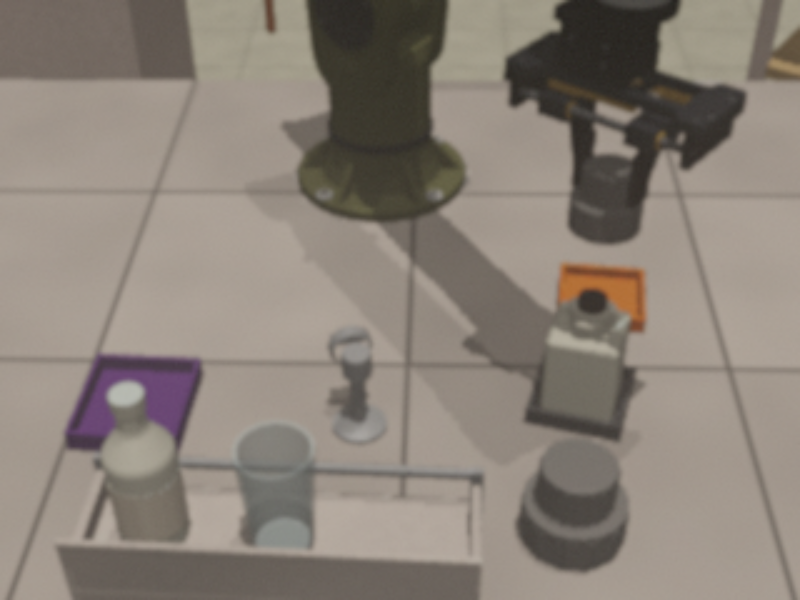

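The cap is in the gripper (605,205), the opened tub stands in the holder (585,375), and the purple dish is at (140,400). I'll carry the cap to the dish, well above the valve.

>>> drive_tool([
  [[-5,-5.5,0],[0,0,0],1],
  [[-10,-11.5,0],[0,0,0],1],
  [[-15,-17,0],[0,0,0],1],
  [[-17,-19,0],[0,0,0],1],
  [[-17,-19,0],[0,0,0],1],
  [[-17,-19,0],[0,0,0],1],
  [[-17,-19,0],[0,0,0],1],
  [[-17,-19,0],[0,0,0],1],
  [[-17,-19,0],[0,0,0],1],
  [[-17,-19,0],[0,0,0],1],
  [[-17,-19,0],[0,0,0],1],
  [[-17,-19,0],[0,0,0],1],
])

```text
time_s: 14.55
tool_pos: [0.4511, -0.0531, 0.2707]
tool_rot: [-179.9, -0.1, 141.5]
force: [1.0, 0.1, -1.1]
grip_width: 0.0473
grasp_force: 55.0
```

>>> drive_tool([
  [[-17,-19,0],[0,0,0],1],
  [[-17,-19,0],[0,0,0],1],
  [[-17,-19,0],[0,0,0],1],
  [[-17,-19,0],[0,0,0],1],
  [[-17,-19,0],[0,0,0],1],
  [[-17,-19,0],[0,0,0],1],
  [[-10,-12,0],[0,0,0],1],
  [[-5,-7,0],[0,0,0],1],
  [[0,0,0],[0,0,0],1],
  [[0,0,0],[0,0,0],1],
])

```text
time_s: 15.38
tool_pos: [0.4601, -0.2281, 0.2709]
tool_rot: [-180.0, -0.1, 141.5]
force: [-0.8, 0.1, 0.2]
grip_width: 0.0473
grasp_force: 55.0
```

```bash
python3 go.py 461 -230 70 141.6
```

```text
t 15.3833 pos [ 460.1 -228.1  270.9] rpy [-1.7997e+02 -1.0000e-01  1.4149e+02] q [-33.5  -0.6  57.3 101.5   0.6  78.9  75.2] F [-0.8  0.1  0.2] w 0.04728977749438555 gf 55.00036893412471
shift(tool mm) [ -2.2  -0.9 200.9] turn(rad) [-0.0006 -0.0017 -0.002 ]
```

>>> drive_tool([
  [[-1,-0.5,10],[0,0,0],1],
  [[-1,-0.5,20],[0,0,0],1],
  [[0,0,25],[0,0,0],1],
  [[0,0,25],[0,0,0],1],
  [[0,0,25],[0,0,0],1],
  [[0,0,25],[0,0,0],1],
  [[0,0,20],[0,0,0],1],
  [[0,0,18],[0,0,0],1],
  [[0,0,14],[0,0,0],1],
  [[0,0,10],[0,0,0],1],
  [[0,0,6],[0,0,0],1],
  [[0,0,0],[0,0,0],1],
])

```text
time_s: 16.38
tool_pos: [0.4616, -0.2284, 0.0723]
tool_rot: [-179.9, -0.1, 141.7]
force: [-0.8, 0.7, -0.9]
grip_width: 0.0471
grasp_force: 55.0
```

>>> drive_tool([
  [[0,0,3],[0,0,0],1],
  [[0,0,2],[0,0,0],1],
  [[0,0,2],[0,0,0],1],
  [[0,0,1],[0,0,0],1],
  [[0,0,1],[0,0,0],1],
  [[0,0,0],[0,0,0],1],
])

```text
time_s: 16.88
tool_pos: [0.4625, -0.2292, 0.0647]
tool_rot: [180.0, 0.0, 141.6]
force: [-0.9, 0.7, -1.8]
grip_width: 0.0471
grasp_force: 55.0
```

>>> drive_tool([
  [[0,0,1],[0,0,0],1],
  [[0,0,1],[0,0,0],1],
  [[0,0,0],[0,0,0],1],
])

```text
time_s: 17.13
tool_pos: [0.4624, -0.2292, 0.0625]
tool_rot: [180.0, -0.0, 141.6]
force: [0.3, 0.6, -1.1]
grip_width: 0.0468
grasp_force: 55.0
```

>>> drive_tool([
  [[0,0,1],[0,0,0],1],
  [[0,0,0],[0,0,0],1],
  [[0,0,0],[0,0,0],1],
])

```text
time_s: 17.38
tool_pos: [0.4625, -0.2292, 0.0617]
tool_rot: [180.0, 0.0, 141.6]
force: [-0.8, -0.3, -1.0]
grip_width: 0.0472
grasp_force: 55.0
```

>>> drive_tool([
  [[0,0,0.7],[0,0,0],1],
  [[0,0,0],[0,0,0],1],
  [[0,0,0],[0,0,0],1],
])

```text
time_s: 17.63
tool_pos: [0.4625, -0.2293, 0.0616]
tool_rot: [180.0, -0.0, 141.6]
force: [-2.2, 1.5, 6.0]
grip_width: 0.0476
grasp_force: 55.0
```

>>> drive_tool([
  [[0,0,0.5],[0,0,0],1],
  [[0,0,0],[0,0,0],1],
  [[0,0,0],[0,0,0],1],
])

```text
time_s: 17.88
tool_pos: [0.4625, -0.2293, 0.0615]
tool_rot: [180.0, -0.0, 141.6]
force: [-2.3, 1.9, 11.7]
grip_width: 0.0472
grasp_force: 55.0
```

The cap is on the floor at 61.5 mm, as predicted. I'll relax the push, open and retreat.

>>> drive_tool([
  [[0,0,-0.8],[0,0,0],1],
  [[0,0,0],[0,0,0],1],
  [[0,0,0],[0,0,0],0],
  [[0,0,0],[0,0,0],0],
  [[0,0,0],[0,0,0],0],
  [[0,0,0],[0,0,0],0],
  [[0,0,0],[0,0,0],0],
  [[0,0,0],[0,0,0],0],
  [[0,0,0],[0,0,0],0],
])

```text
time_s: 18.63
tool_pos: [0.4624, -0.2292, 0.0612]
tool_rot: [180.0, -0.0, 141.6]
force: [-0.7, 0.1, 0.7]
grip_width: 0.0837
grasp_force: 0.0
```

>>> drive_tool([
  [[0,0,-5],[0,0,0],0],
  [[0,0,-10],[0,0,0],0],
  [[0,0,-15],[0,0,0],0],
  [[0,0,-20],[0,0,0],0],
  [[0,0,-20],[0,0,0],0],
  [[0,0,-20],[0,0,0],0],
  [[0,0,-20],[0,0,0],0],
  [[0,0,-20],[0,0,0],0],
  [[0,0,-10],[0,0,0],0],
  [[0,0,0],[0,0,0],0],
  [[0,0,0],[0,0,0],0],
])

```text
time_s: 19.55
tool_pos: [0.4626, -0.2291, 0.2015]
tool_rot: [179.9, 0.0, 141.6]
force: [-0.4, 0.8, -0.7]
grip_width: 0.087
grasp_force: 0.0
```

```bash
python3 go.py 462 -230 270 141.6; python3 - <<'E'
from h import *
p,d=env.read_camera("scene");W=cloud(d,env.get_calibration("scene"));cv2.imwrite("pics/s4.png",cv2.resize(p[160:340,170:410+40],(800,514)))
print("shoulder",fit(W,(360,200,430,275),.09,.11))
print("cap top",fit(W,(180,190,250,290),.055,.075))
print("jar",fit(W,(250,265,292,325),.14,.16));print("bottle",fit(W,(195,245,240,320),.12,.21))
W=cloud(env.read_camera("wrist")[1],env.get_calibration("wrist"))
print("cap top wrist",fit(W,(0,0,640,480),.058,.075))
E
```

```text
t 19.55 pos [ 462.6 -229.1  201.5] rpy [1.7993e+02 3.0000e-02 1.4164e+02] q [-32.9   4.3  59.4 107.   -4.   70.8  79.4] F [-0.4  0.8 -0.7] w 0.08700502378042582 gf 0.0
shift(tool mm) [ -0.1  -1.  -68.5] turn(rad) [0.0013 0.0006 0.0007]
shoulder n=434 rect c=[437.4 222.2] size=[72.5 73.9] ang=74.8 circ=[439.6 223.7] r=48.0 zmed=0.1001
cap top n=307 rect c=[ 545.6 -208.7] size=[207.3  98.7] ang=32.5 circ=[ 526.6 -178.3] r=104.1 zmed=0.0669
jar n=365 rect c=[662.9 -55.1] size=[68.7 64.8] ang=6.0 circ=[662.5 -54.3] r=34.7 zmed=0.1481
bottle n=925 rect c=[ 661.6 -166.6] size=[45.5 61.6] ang=13.8 circ=[ 656. -168.] r=30.9 zmed=0.1519
cap top wrist n=6153 rect c=[ 539.4 -124.9] size=[217.6 246.9] ang=4.4 circ=[ 540.7 -135. ] r=147.5 zmed=0.0652
```

View pics/s4.png

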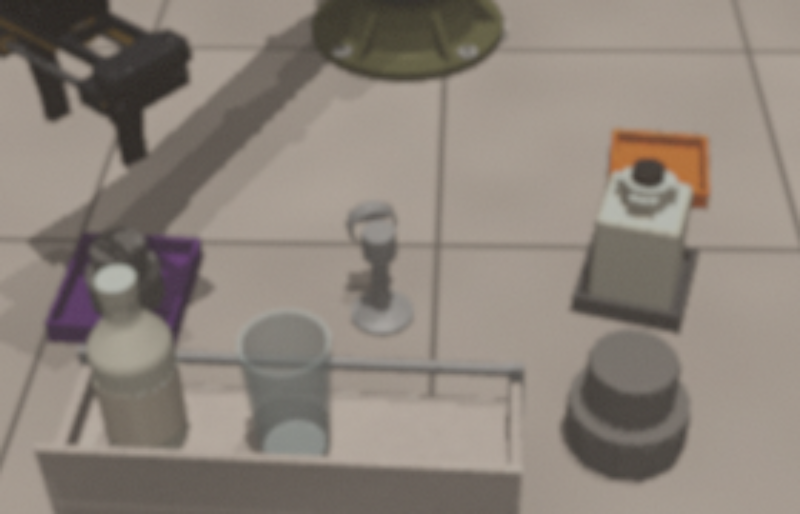

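The cap stands upright in the dish (125,260), the open tub is in the holder (640,240), the jar and bottle haven't moved, and the gripper is clear. Handing in.

```bash
python3 -c "
from cell import env
print(env.sign_off())"
```

```text
the job is handed in; nothing more can be done
None
```

I handed the job in at about 20 s of robot time. The opened tub stands in the dark holder and its cap sits upright in the dish. The jar and bottle did not move, the valve was not touched, and the judge returned no verdict.

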